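# Open the vacuum valve by one turn

## Task

Open the vacuum valve by exactly one turn: with your fingertips or the outside of your fingers, push the upright handle on its hand wheel round anticlockwise (seen from above), once round, until the handle stands at the fixed index blade again, then move clear. Only push the handle, never grip it; do not turn the wheel the wrong way or well past the full turn, and leave the things standing around the valve where they are.

Things in the scene. Friction and masses are not known exactly. Their poses are not given: they have to be found in the camera images.
- wheel_center (a point): Centre of the hand wheel's flat top face, on its vertical axis, 148 mm above the work surface. The wheel is a solid black plastic disc, 160 mm in diameter and 18 mm thick, with a 3 mm high hub cap of 36 mm diameter and three thin dark grey ribs (1 mm high) on top. It sits level on a steel vacuum valve (fixed to the table, not movable) and does not rise as it turns. Both the valve's place and its heading differ from start to start.
- handle: The upright bright steel handle on the wheel, a slightly barrel-shaped round grip, 60 mm high and up to 23 mm in diameter, standing on the wheel's top face 62 mm from the wheel's axis; it can revolve about its own pin but not move on the wheel. Origin: centre of its foot, at the wheel's top face (148 mm above the work surface); its top is 208 mm above the work surface; z is up along it, its heading means nothing.
- index (a point): Top of the fixed index blade, a small upright dark steel blade (14 mm radially, 10 mm across) just outside the wheel's rim, 94 mm from the wheel's axis, its top level with the wheel's top face (148 mm above the work surface). At the start the handle stands exactly beside it, on the same radius.
- wheel (a joint): Turn of the hand wheel in rad: 0 at the start, growing anticlockwise seen from above (opening); one full turn is 6.283. Nothing stops it at one turn. It turns stiffly (about 0.2 N m, some 3 to 4 N at the handle), has no spring and stays where it is left.
- meter: Red hand-held multimeter lying flat, 85 x 165 x 34 mm, loose; a bystander. Origin: centre of its underside.
- mirror: Mirror in a black square mount on a short steel post with a round 56 mm foot, 110 mm high, loose; a bystander. Origin: centre of its underside.
- flange: Round blank dark steel flange lying flat, 70 mm in diameter, 16 mm high, loose; a bystander. Origin: centre of its underside.
- cup: Small blue open plastic cup, 70 mm in diameter at the rim, 60 mm high, loose; a bystander. Origin: centre of its underside.
Not all that is in view belongs to the job. Of the things that look like the part that bears wheel_center, the smallest one is meant.

How it is judged (in metres and radians):
On the way, in this order (a step that is already met when the one before it is completed fails the run):
1. the handle is being pushed through the first third of the turn (value of joint wheel between 0.6 and 2.1 rad and contact force between the fingers and handle above 0.5 N).
2. the handle is being pushed through the middle third of the turn (value of joint wheel between 2.3 and 4 rad and contact force between the fingers and handle above 0.5 N).
3. the handle is being pushed through the last third of the turn (value of joint wheel between 4.2 and 6.1 rad and contact force between the fingers and handle above 0.5 N).
At the end, for the whole second after the job is handed in: The wheel rests at one full anticlockwise turn (6.283 rad), within 0.15 rad (9 mm at the handle), so that the handle stands at the index blade again; the meter, mirror, flange and cup are within 20 mm of where they stood (value of joint wheel between 6.133 and 6.433 rad and velocity of joint wheel between -0.05 and 0.05 rad/s and distance of each of meter, mirror, flange, cup from where it was at the start of the episode below 0.02 m); the robot touches nothing.
It fails at once if the wheel was turned more than 0.25 rad the wrong way (clockwise) (value of joint wheel below -0.25 rad).
It fails at once if the wheel was turned more than 0.35 rad past one full turn (value of joint wheel above 6.633 rad).
It fails at once if the handle was taken between the fingers (the grasp point lay inside the handle) instead of being pushed (horizontal distance between the grasp point and handle below 0.012 m and height (world z) of the grasp point below 0.22 m and contact force between the fingers and handle above 0.3 N).
It fails at once if a bystander was moved more than 20 mm or lifted (distance of any of meter, mirror, flange, cup from where it was at the start of the episode above 0.02 m).
It also fails if it takes over 61 s, if anything falls off the work surface, if the arm or the gripper's body presses on something with over 40 N, if the wrist force passes 120 N, or if a joint passes its speed limit or range.

## Robot

A 6-joint arm with a two-finger parallel gripper is mounted at the origin on the work surface. World frame = base frame: x ahead of the robot, y to its left, z up, the work surface at z = 0. Lengths are in mm, angles in rad, forces in N, time in s.
With the tool pointing down it reaches from about 225 to 875 mm from the base axis. Payload 3.4 kg.
Tool frame: the origin (TCP) lies on the centre line of the jaws, within the pads' length; the fingertips stand ahead of it and the grasp point (between the pads) lies 5 mm behind it (ctrl.nose_length is the z of the fingertips in the tool frame, in mm); z points along the fingers, y is the direction in which the jaws open and shut (so a half turn about z gives the same grasp; the last joint's range is limited). The gripper opens to 85 mm and grips with 20 to 120 N. Pads are 22 mm wide; open, the fingers measure 114 mm over their backs; the gripper's body (76 mm by 85 mm) begins 54 mm behind the grasp point. The pads swing forward as they close: fully open they stand 13 mm farther back than shut.
Start: joints at [1.172, 0.276, 1.505, -0, 1.361, -0.121], TCP at [157.704, 552.983, 245.328] pointing down, gripper open.
Joint ranges: [-2.89, 2.89], [-0.75, 2.08], [0.22, 2.7], [-1.18, 4.32], [0.11, 2.71], [-2.7, 2.7]. Speed limits (rad/s): [2.57, 2.57, 3.14, 3.14, 3.14, 3.14].

## Interface

Orientations are given as a 3x3 rotation matrix whose columns are the frame's x, y, z axes.
In Python, from station import ctrl gives the robot as it stands.
- The arm moves only by the tool carry_out, never from a script. Its argument "rows" is text: rows parted by semicolons, each of 7 numbers parted by spaces: the shift along the tool's x, y, z in m, then the turn, a rotation vector about the tool's x, y, z in degrees, then the closure, from 0 (fully open) to 1 (shut). A call has 1 to 12 rows; each row shifts and turns the commanded pose from where the row before left it, along the tool's axes as they then stand; what a row does not reach is not made up. A row lasts 1/12 s, in which the tool goes at most 41.7 mm and 7.16 degrees, less where a joint would pass 70% of its speed; a pose out of reach is approached as far as the arm can. A call is refused whole if a number of a shift passes 0.0417 or a number of a turn 7.16, either way. A call with a gripper value outside its range is refused whole. The fingers move at their own pace and stop on an object; the grip force is fixed at half the most. Time passes only in rows, so rows that do not move let the fingers close. It gives the time, the measured TCP pose, the force and the opening at its end, in the units of the state.
- ctrl.get_state(): the state, without advancing time (a new reading comes with each control period).
- ctrl.capture(name): name is "scene" or "side" or "wrist"; returns a dict with "color" (384x512x3 uint8, red, green, blue), "depth" (384x512 float32, mm along the optical axis (not along the pixel's ray), 0 where there is no reading), "mtx" (3x3 intrinsics, pixels), "world_from_camera" (4x4, takes a point from camera to world coordinates). Camera axes: x right, y up, looking along -z (the intrinsics and any distortion apply to the point x, -y, -z); pixel columns grow to the right and rows downward; lengths in mm; the calibration is good to about 2 mm. A picture is of the moment at which its call begins.
- ctrl.sign_off(): hands the job in, once; it reports no verdict.
The state is a dict: "time": time; "q": joint angles; "qd": joint speeds; "tau": joint torques, N m; "tcp_pos": TCP position; "eef_rot": TCP orientation; "contact_force": force on the tool from outside, world axes, zero at the start; "wrist_torque": the same for the moment, N m; "finger_gap": opening from 0.0 (shut) to 1.0 (fully open).
Only numpy, scipy, OpenCV 4.12 (cv2) and the standard library are available. Lean on these libraries where they do the work, as an engineer would, in place of code of your own. Each camera call takes 0.05 s, during which the arm holds its last target. There are 200 camera calls.

## Working session

There is one attempt and no reset: what is moved stays moved. The work goes in short steps, Python scripts to look and compute and a tool call to move; the robot and the scene stay as the last step left them, time stands still between calls to the robot, and variables do not carry over. Pictures are saved under pics/ and viewed, on a budget of 10 in all, crops included, one or two more only if the job needs it, and the job is handed in when it is done.

Besides the shell and the picture viewer there is one more tool, called after "Call:" as name(argument=value, ...) on one line, values as JSON. carry_out: Moves the arm, as the interface text tells. Its arguments: {"type":"object","properties":{"rows":{"type":"string"}},"required":["rows"]}

```bash
ls; mkdir -p pics; python3 - <<'E'
from station import ctrl
import cv2,numpy as np
ims=[]
for n in("scene","side"):
    c=ctrl.capture(n); np.savez(f"{n}0.npz",**c); ims.append(c["color"][:,:,::-1])
    print(n,c["mtx"].tolist(),c["world_from_camera"].round(3).tolist())
cv2.imwrite("pics/a.png",ims[0]);cv2.imwrite("pics/b.png",ims[1])
s=ctrl.get_state();print(s,ctrl.nose_length)
E
```

```text
pics
scene [[423.4242327683738, 0.0, 259.0725855850667], [0.0, 423.4242327683738, 183.12134586326377], [0.0, 0.0, 1.0]] [[0.207, -0.578, 0.789, 1404.141], [0.978, 0.124, -0.166, -149.387], [-0.002, 0.807, 0.591, 735.044], [0.0, 0.0, 0.0, 1.0]]
side [[348.03894477297735, 0.0, 254.65789246120127], [0.0, 348.03894477297735, 191.9553700128636], [0.0, 0.0, 1.0]] [[0.864, 0.265, -0.427, 139.586], [-0.503, 0.467, -0.727, -748.501], [0.007, 0.843, 0.537, 691.656], [0.0, 0.0, 0.0, 1.0]]
{'time': 0.1, 'q': array([ 1.17202380e+00,  2.76535484e-01,  1.50600582e+00,  5.08426547e-05,
        1.36072544e+00, -1.20988869e-01]), 'qd': array([ 0.00099355, -0.00133979, -0.00216408,  0.00051275, -0.00072283,
       -0.00077089]), 'tau': array([ 2.34574676e-03, -4.17701375e+01, -2.46405065e+01, -3.87772673e-05,
        5.62395144e-03,  4.86076510e-05]), 'tcp_pos': array([157.48415598, 552.54192708, 244.52436583]), 'eef_rot': array([[-9.61662569e-01,  2.74234607e-01, -6.95851513e-04],
       [ 2.74235375e-01,  9.61661395e-01, -1.52343024e-03],
       [ 2.51396242e-04, -1.65585294e-03, -9.99998597e-01]]), 'contact_force': array([ 0.24251591, -0.1526293 ,  0.7854779 ]), 'wrist_torque': array([ 0.01082633, -0.04396298,  0.01436387]), 'finger_gap': 0.9971166692571063} 14.0
```

View pics/a.png

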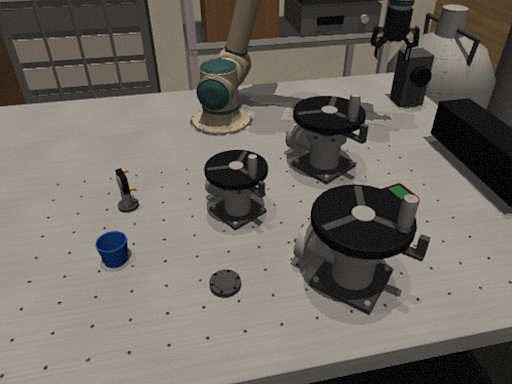

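View pics/b.png

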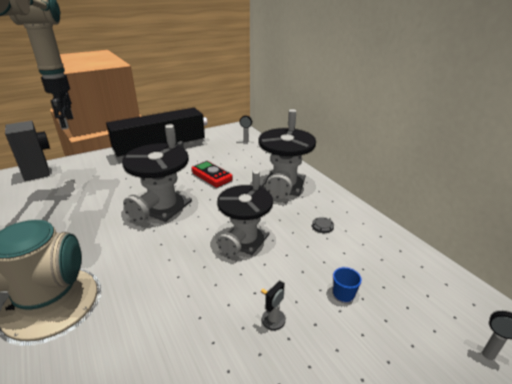

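Wheel candidates: scene image (236,170), (329,115) and (363,220). The first looks the smallest; I'll check by deprojecting its top face and diameter.

```bash
cat > h.py <<'E'
import numpy as np,cv2
def cloud(c):
    d=c["depth"];K=c["mtx"];T=c["world_from_camera"]
    v,u=np.mgrid[:d.shape[0],:d.shape[1]]
    p=np.stack([(u-K[0,2])/K[0,0]*d,-(v-K[1,2])/K[1,1]*d,-d],-1)
    w=p@T[:3,:3].T+T[:3,3]; w[d==0]=np.nan
    return w
E
python3 - <<'E'
from h import *
W={}
for n,pts in(("scene",[(236,172),(329,118),(363,222)]),("side",[(245,205),(160,163),(287,143)])):
    c=dict(np.load(n+"0.npz"));w=cloud(c)
    dark=c["color"].max(-1)<70
    for (u,v) in pts:
        z0=np.nanmedian(w[v-2:v+4,u-12:u+12,2])
        near=np.hypot(*np.moveaxis(w[...,:2]-np.nanmedian(w[v-2:v+4,u-12:u+12,:2],axis=(0,1)),-1,0))<140
        m=near&(abs(w[...,2]-z0)<7)
        P=w[m][:,:2].astype(np.float32)
        cc,r=cv2.minEnclosingCircle(P)
        top=near&(w[...,2]>z0+15)
        ctr=np.array(cc)
        near=np.hypot(*np.moveaxis(w[...,:2]-ctr,-1,0))<1.1*r
        top=near&(w[...,2]>z0+20)&(w[...,2]<z0+110)
        print(n,(u,v),"z",z0,"c",cc,"r",r,"handle",top.sum(),np.nanmedian(w[top],axis=0) if top.any() else 0,np.nanmax(w[top][:,2]) if top.any() else 0)
    # bystanders
    col=c["color"].astype(int)
    for nm,mk in(("meter",(col[...,0]>110)&(col[...,1]<60)&(col[...,2]<80)),("cup",(col[...,2]>90)&(col[...,0]<60)&(col[...,1]<90))):
        q=w[mk&(w[...,2]>-5)&(w[...,2]<80)];print(nm,len(q),np.median(q,axis=0).round() if len(q) else 0)
    for nm,(a,b) in {"scene":{"mirror":(122,180),"foot":(128,205),"flange":(225,281)},"side":{"mirror":(277,296),"flange":(323,225)}}[n].items(): print(nm,np.nanmedian(w[b-2:b+3,a-2:a+3],axis=(0,1)).round())
c=np.load("scene0.npz")["color"][135:235,180:300,::-1];d=np.load("side0.npz")["color"][155:265,200:300,::-1]
cv2.imwrite("pics/c.png",np.hstack([cv2.resize(c,(400,400),interpolation=2),cv2.resize(d,(400,400),interpolation=2)]))
E
```

```text
scene (236, 172) z 146.25694069219702 c (543.5939331054688, -17.326618194580078) r 90.02113342285156 handle 163 [596.08937726   4.71420252 189.96548174] 207.46297079756596
scene (329, 118) z 188.83623065416361 c (387.01422119140625, 277.5596923828125) r 117.53925323486328 handle 242 [452.39105408 307.49863482 241.26872345] 267.16127083352734
scene (363, 222) z 189.89553594646327 c (831.7722778320312, 192.7895050048828) r 116.01817321777344 handle 487 [886.68789973 233.37485313 245.18360266] 267.74944420910896
meter 9 [571. 442.  31.]
cup 136 [ 636. -337.   57.]
mirror [ 474. -311.  103.]
foot [ 461. -313.   11.]
flange [781. -95.  14.]
side (245, 205) z 149.00188471274646 c (540.2000122070312, -23.526737213134766) r 91.63099670410156 handle 107 [579.49204503  -3.71633908 191.84727122] 209.44821735746297
side (160, 163) z 192.25192418992737 c (368.775146484375, 265.8062744140625) r 102.71378326416016 handle 160 [434.44466235 300.40843935 243.87705975] 269.46949229005
side (287, 143) z 192.16822344586234 c (814.5680541992188, 177.8099822998047) r 103.3865966796875 handle 126 [865.84908729 228.48462534 244.32817846] 269.8181736629444
meter 228 [575. 305.  31.]
cup 367 [ 656. -322.   45.]
mirror [ 444. -330.   97.]
flange [ 765. -109.   17.]
```

View pics/c.png

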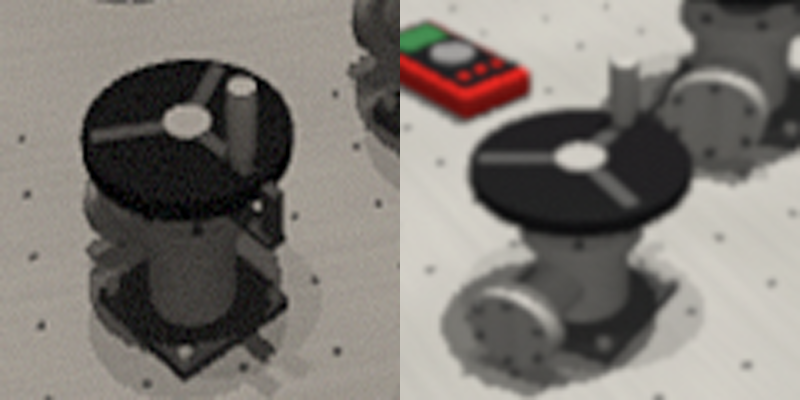

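Views: the chosen valve is the middle one (its wheel is at z≈148 and the others are at ≈190). The hub is at scene (236,165) and side (245,198), with the handle top at scene (252,156) and side (256,172). Next I'll triangulate them and work out the approach.

```bash
cat >> h.py <<'E'
def onz(c,u,v,z):
    K=c["mtx"];T=c["world_from_camera"]
    d=T[:3,:3]@np.array([(u-K[0,2])/K[0,0],-(v-K[1,2])/K[1,1],-1]);o=T[:3,3]
    return (o+d*(z-o[2])/d[2])[:2]
def blob(c,u,v,r=6):
    g=c["color"].mean(-1)[v-r:v+r+1,u-r:u+r+1].astype(float)
    m=(g>130).astype(np.uint8);k,l,s,ce=cv2.connectedComponentsWithStats(m)
    i=1+np.argmax(s[1:,4]);return ce[i]+[u-r,v-r],s[i,4]
E
python3 - <<'E'
from h import *
S=dict(np.load("scene0.npz"));D=dict(np.load("side0.npz"))
for n,c,hub,top in(("scene",S,(236,165),(252,156)),("side",D,(245,198),(256,171))):
    (p,a)=blob(c,*hub,8);h=onz(c,*p,151);t=onz(c,*top,208);
    print(n,p,a,h,t,np.hypot(*(t-h)),np.degrees(np.arctan2(*(t-h)[::-1])))
E
```

```text
scene [235.64473684 164.81578947] 76 [536.75968866 -26.45911368] [593.17850594   4.42756456] 64.32005780447331 28.6986545161112
side [244.70512821 197.64102564] 78 [529.65748892 -28.84799593] [5.83037571e+02 2.97170329e-01] 60.81836797469062 28.63424377494124
```

Call:
carry_out(rows="0 0 -0.04 0 0 0 1; 0 0 -0.04 0 0 -4 1; 0 0 -0.04 0 0 -4 1; 0 0 0 0 0 -4 1; 0 0 0 0 0 -3.9 1")

```text
time: 0.52
tcp_pos: [158.1, 554.0, 368.4]
eef_rot: [[-1.0, -0.003, 0.002], [-0.003, 1.0, 0.006], [-0.002, 0.006, -1.0]]
contact_force: [0.1, 0.3, -0.5]
finger_gap: 0.302
```

Call:
carry_out(rows="-0.02 -0.033 0 0 0 0 1; -0.02 -0.033 0 0 0 0 1; -0.02 -0.033 0 0 0 0 1; -0.02 -0.033 0 0 0 0 1; -0.02 -0.033 0 0 0 0 1; -0.02 -0.033 0 0 0 0 1; -0.02 -0.033 0 0 0 0 1; -0.02 -0.033 0 0 0 0 1; -0.02 -0.033 0 0 0 0 1; -0.02 -0.033 0 0 0 0 1; -0.02 -0.033 0 0 0 0 1; -0.02 -0.033 0 0 0 0 1")

```text
time: 1.52
tcp_pos: [397.8, 155.1, 365.1]
eef_rot: [[-1.0, 0.0, -0.0], [0.0, 1.0, 0.0], [0.0, 0.0, -1.0]]
contact_force: [0.8, 1.6, -0.7]
finger_gap: -0.001
```

Call:
carry_out(rows="-0.02 -0.033 0 0 0 0 1; -0.02 -0.033 0 0 0 0 1; -0.02 -0.033 0 0 0 0 1; -0.02 -0.033 0 0 0 0 1; -0.02 -0.033 0 0 0 0 1; -0.02 -0.033 0 0 0 0 1; -0.02 -0.02 0 0 0 0 1; 0 0 0 0 0 0 1; 0 0 0 0 0 0 1")

```text
time: 2.27
tcp_pos: [537.9, -62.3, 363.9]
eef_rot: [[-1.0, 0.003, -0.003], [0.003, 1.0, 0.001], [0.003, 0.001, -1.0]]
contact_force: [-0.5, 0.9, -0.7]
finger_gap: 0.001
```

```bash
python3 - <<'E'
from station import ctrl
from h import *
c=ctrl.capture("wrist");np.savez("w1.npz",**c)
cv2.imwrite("pics/d.png",c["color"][:,:,::-1])
print(c["world_from_camera"].round(3).tolist(),ctrl.get_state()["tcp_pos"])
E
```

```text
[[0.003, -0.965, -0.262, 472.203], [1.0, 0.003, 0.001, -61.838], [-0.0, -0.262, 0.965, 493.534], [0.0, 0.0, 0.0, 1.0]] [537.2133496  -61.17026623 364.42335928]
```

View pics/d.png

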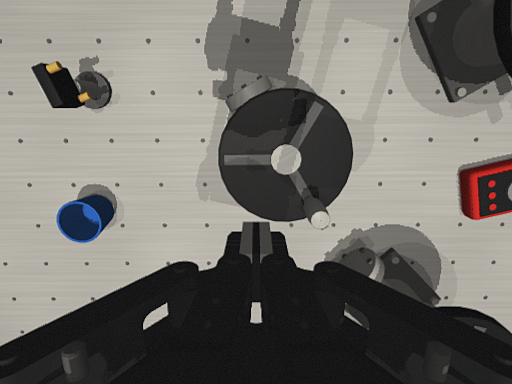

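The wrist view shows the hub at (286,159) and the handle top at (319,219). The shut fingertips are near (257,222), with wider knuckles behind them.

```bash
python3 - <<'E'
from h import *
c=dict(np.load("w1.npz"))
p,a=blob(c,286,159,20);q,b=blob(c,319,219,9)
h=onz(c,*p,151);t=onz(c,*q,208);d=t-h
print(p,a,h,q,b,t,np.hypot(*d),np.degrees(np.arctan2(d[1],d[0])))
w=cloud(c);print(w[159,286],w[219,319])
fg=c["depth"];print([(v,np.nanmin(w[v,200:310,2]).round()) for v in range(215,265,5)])
for v in (226,232,238,244,250,256):
    m=(w[v,:,2]>300)&(w[v,:,2]<420);x=w[v][m]
    if len(x):print(v,x[:,1].min().round(),x[:,1].max().round(),x[:,0].mean().round(),np.median(x[:,2]).round())
E
```

```text
[285.58226037 159.01430615] 699 [531.66520625 -27.33734145] [319.60137457 220.16151203] 291 [585.27296802   3.29858423] 61.74424721266457 29.7472330682143
[531.50254145 -26.93823559 151.84867208] [583.81293358   2.50739539 208.47498576]
[(215, np.float64(-1.0)), (220, np.float64(-1.0)), (225, np.float64(-2.0)), (230, np.float64(-1.0)), (235, np.float64(-2.0)), (240, np.float64(-1.0)), (245, np.float64(-1.0)), (250, np.float64(-1.0)), (255, np.float64(-1.0)), (260, np.float64(-1.0))]
226 -69.0 -56.0 527.0 361.0
232 -74.0 -50.0 529.0 368.0
238 -75.0 -49.0 530.0 374.0
244 -75.0 -49.0 530.0 380.0
250 -76.0 -49.0 529.0 385.0
256 -75.0 -49.0 527.0 393.0
```

Call:
carry_out(rows="-0.029 0.011 0 0 0 0 1; -0.028 0.01 0 0 0 0 1; 0 0 0.03 0 0 0 1; 0 0 0.03 0 0 0 1; 0 0 0.03 0 0 0 1; 0 0 0.03 0 0 0 1; 0 0 0.025 0 0 0 1; 0 0 0.022 0 0 0 1; 0 0 0 0 0 0 1; 0 0 0 0 0 0 1")

```text
time: 3.15
tcp_pos: [593.2, -38.8, 198.0]
eef_rot: [[-1.0, -0.001, -0.002], [-0.001, 1.0, 0.001], [0.002, 0.001, -1.0]]
contact_force: [0.7, 0.8, -0.0]
finger_gap: -0.002
```

```bash
python3 - <<'E'
import numpy as np
# rows for circle R=64 about C: angle -12 -> , 5 deg steps, tool (-dx, dy)
a=np.radians(np.arange(-12,369,5));x=64*np.cos(a);y=64*np.sin(a)
for i in range(len(a)-1): print(round(np.degrees(a[i+1])),"%.1f %.1f"%(-(x[i+1]-x[i]),y[i+1]-y[i]),end=" | ")
E
```

```text
-7 -0.9 5.5 | -2 -0.4 5.6 | 3 0.0 5.6 | 8 0.5 5.6 | 13 1.0 5.5 | 18 1.5 5.4 | 23 2.0 5.2 | 28 2.4 5.0 | 33 2.8 4.8 | 38 3.2 4.5 | 43 3.6 4.2 | 48 4.0 3.9 | 53 4.3 3.6 | 58 4.6 3.2 | 63 4.9 2.7 | 68 5.1 2.3 | 73 5.3 1.9 | 78 5.4 1.4 | 83 5.5 0.9 | 88 5.6 0.4 | 93 5.6 -0.0 | 98 5.6 -0.5 | 103 5.5 -1.0 | 108 5.4 -1.5 | 113 5.2 -2.0 | 118 5.0 -2.4 | 123 4.8 -2.8 | 128 4.5 -3.2 | 133 4.2 -3.6 | 138 3.9 -4.0 | 143 3.6 -4.3 | 148 3.2 -4.6 | 153 2.7 -4.9 | 158 2.3 -5.1 | 163 1.9 -5.3 | 168 1.4 -5.4 | 173 0.9 -5.5 | 178 0.4 -5.6 | 183 -0.0 -5.6 | 188 -0.5 -5.6 | 193 -1.0 -5.5 | 198 -1.5 -5.4 | 203 -2.0 -5.2 | 208 -2.4 -5.0 | 213 -2.8 -4.8 | 218 -3.2 -4.5 | 223 -3.6 -4.2 | 228 -4.0 -3.9 | 233 -4.3 -3.6 | 238 -4.6 -3.2 | 243 -4.9 -2.7 | 248 -5.1 -2.3 | 253 -5.3 -1.9 | 258 -5.4 -1.4 | 263 -5.5 -0.9 | 268 -5.6 -0.4 | 273 -5.6 0.0 | 278 -5.6 0.5 | 283 -5.5 1.0 | 288 -5.4 1.5 | 293 -5.2 2.0 | 298 -5.0 2.4 | 303 -4.8 2.8 | 308 -4.5 3.2 | 313 -4.2 3.6 | 318 -3.9 4.0 | 323 -3.6 4.3 | 328 -3.2 4.6 | 333 -2.7 4.9 | 338 -2.3 5.1 | 343 -1.9 5.3 | 348 -1.4 5.4 | 353 -0.9 5.5 | 358 -0.4 5.6 | 363 0.0 5.6 | 368 0.5 5.6 |
```

Call:
carry_out(rows="-0.001 0.0055 0 0 0 0 1; -0.0004 0.0056 0 0 0 0 1; 0 0.0056 0 0 0 0 1; 0.0005 0.0056 0 0 0 0 1; 0.001 0.0055 0 0 0 0 1; 0.0015 0.0054 0 0 0 0 1; 0.002 0.0052 0 0 0 0 1; 0.0024 0.005 0 0 0 0 1; 0.0028 0.0048 0 0 0 0 1; 0.0032 0.0045 0 0 0 0 1; 0.0036 0.0042 0 0 0 0 1; 0.004 0.0039 0 0 0 0 1")

```text
time: 4.15
tcp_pos: [574.7, 21.3, 198.3]
eef_rot: [[-1.0, 0.0, 0.0], [0.0, 1.0, 0.001], [-0.0, 0.001, -1.0]]
contact_force: [3.8, -1.1, 1.5]
finger_gap: -0.0
```

```bash
cat >> h.py <<'E'
def ang(name):
    from station import ctrl
    c=ctrl.capture("scene");np.savez(name,**c);w=cloud(c)
    m=(np.hypot(w[...,0]-532,w[...,1]+27.3)<85)&(w[...,2]>155)&(w[...,2]<215)
    s=ctrl.get_state();t=s["tcp_pos"];d=t[:2]-[532,-27.3]
    print("tcp",t.round(1),"R,ang",np.hypot(*d).round(1),np.degrees(np.arctan2(d[1],d[0])).round(1),s["contact_force"].round(1),s["time"])
    return c,w,m
E
python3 - <<'E'
from h import *
c,w,m=ang("s2.npz");cv2.imwrite("pics/e.png",cv2.resize(c["color"][90:240,170:310,::-1],(560,600),interpolation=2))
E
```

```text
tcp [573.5  22.3 198.2] R,ang 64.7 50.1 [2.3 0.2 1.9] 4.2
```

View pics/e.png

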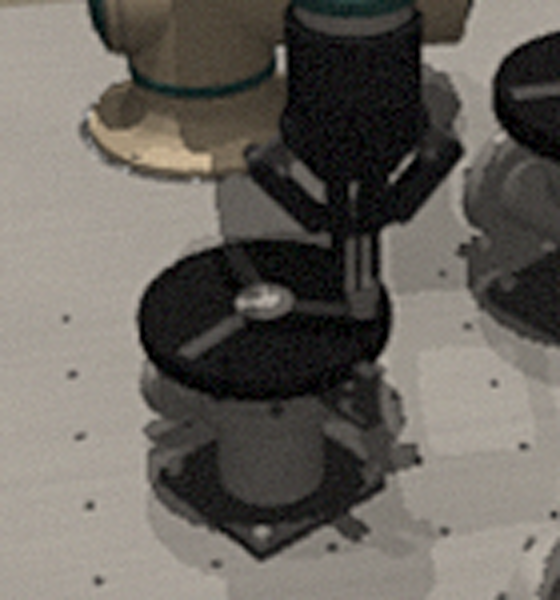

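The ribs have turned and the handle is behind the fingers, so the push works. I'll keep going.

Call:
carry_out(rows="0.0043 0.0036 0 0 0 0 1; 0.0046 0.0032 0 0 0 0 1; 0.0049 0.0027 0 0 0 0 1; 0.0051 0.0023 0 0 0 0 1; 0.0053 0.0019 0 0 0 0 1; 0.0054 0.0014 0 0 0 0 1; 0.0055 0.0009 0 0 0 0 1; 0.0056 0.0004 0 0 0 0 1; 0.0056 0 0 0 0 0 1; 0.0056 -0.0005 0 0 0 0 1; 0.0055 -0.001 0 0 0 0 1; 0.0054 -0.0015 0 0 0 0 1")

```text
time: 5.2
tcp_pos: [511.2, 34.5, 198.1]
eef_rot: [[-1.0, 0.0, -0.001], [0.0, 1.0, 0.001], [0.001, 0.001, -1.0]]
contact_force: [3.5, 2.0, 0.0]
finger_gap: 0.003
```

Call:
carry_out(rows="0.0052 -0.002 0 0 0 0 1; 0.005 -0.0024 0 0 0 0 1; 0.0048 -0.0028 0 0 0 0 1; 0.0045 -0.0032 0 0 0 0 1; 0.0042 -0.0036 0 0 0 0 1; 0.0039 -0.004 0 0 0 0 1; 0.0036 -0.0043 0 0 0 0 1; 0.0032 -0.0046 0 0 0 0 1; 0.0027 -0.0049 0 0 0 0 1; 0.0023 -0.0051 0 0 0 0 1; 0.0019 -0.0053 0 0 0 0 1; 0.0014 -0.0054 0 0 0 0 1")

```text
time: 6.2
tcp_pos: [468.7, -13.9, 198.0]
eef_rot: [[-1.0, 0.0, -0.001], [0.0, 1.0, 0.0], [0.001, 0.0, -1.0]]
contact_force: [1.0, 3.9, -1.6]
finger_gap: -0.001
```

```bash
python3 - <<'E'
from h import *
c,w,m=ang("s3.npz");cv2.imwrite("pics/f.png",cv2.resize(c["color"][90:240,170:310,::-1],(560,600),interpolation=2))
E
```

```text
tcp [468.6 -15.1 198.1] R,ang 64.5 169.1 [-0.6  0.5 -0.7] 6.25
```

View pics/f.png

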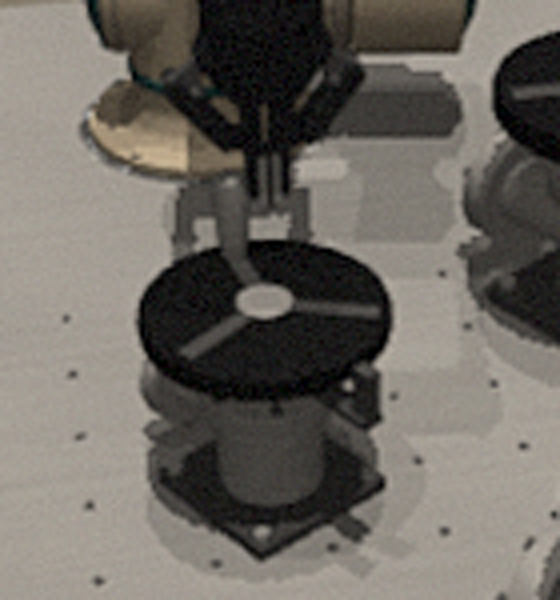

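The handle now stands just ahead (left) of the fingers, about 190° round. On with the push.

Call:
carry_out(rows="0.0009 -0.0055 0 0 0 0 1; 0.0004 -0.0056 0 0 0 0 1; 0 -0.0056 0 0 0 0 1; -0.0005 -0.0056 0 0 0 0 1; -0.001 -0.0055 0 0 0 0 1; -0.0015 -0.0054 0 0 0 0 1; -0.002 -0.0052 0 0 0 0 1; -0.0024 -0.005 0 0 0 0 1; -0.0028 -0.0048 0 0 0 0 1; -0.0032 -0.0045 0 0 0 0 1; -0.0036 -0.0042 0 0 0 0 1; -0.004 -0.0039 0 0 0 0 1")

```text
time: 7.25
tcp_pos: [489.2, -74.8, 198.1]
eef_rot: [[-1.0, 0.0, -0.001], [0.0, 1.0, -0.0], [0.001, -0.0, -1.0]]
contact_force: [-3.5, 1.2, -1.3]
finger_gap: 0.002
```

Call:
carry_out(rows="-0.0043 -0.0036 0 0 0 0 1; -0.0046 -0.0032 0 0 0 0 1; -0.0049 -0.0027 0 0 0 0 1; -0.0051 -0.0023 0 0 0 0 1; -0.0053 -0.0019 0 0 0 0 1; -0.0054 -0.0014 0 0 0 0 1; -0.0055 -0.0009 0 0 0 0 1; -0.0056 -0.0004 0 0 0 0 1; -0.0056 0 0 0 0 0 1; -0.0056 0.0005 0 0 0 0 1; -0.0055 0.001 0 0 0 0 1; -0.0054 0.0015 0 0 0 0 1")

```text
time: 8.25
tcp_pos: [552.9, -88.2, 198.3]
eef_rot: [[-1.0, 0.0, 0.001], [0.0, 1.0, -0.001], [-0.001, -0.001, -1.0]]
contact_force: [-2.9, -2.0, -1.0]
finger_gap: 0.003
```

Call:
carry_out(rows="-0.0052 0.002 0 0 0 0 1; -0.005 0.0024 0 0 0 0 1; -0.0048 0.0028 0 0 0 0 1; -0.0045 0.0032 0 0 0 0 1; -0.0042 0.0036 0 0 0 0 1; -0.0039 0.004 0 0 0 0 1; -0.0036 0.0043 0 0 0 0 1; -0.0032 0.0046 0 0 0 0 1; -0.0027 0.0049 0 0 0 0 1; -0.0023 0.0051 0 0 0 0 1; 0 0 0 0 0 0 1")

```text
time: 9.17
tcp_pos: [592.3, -49.4, 198.5]
eef_rot: [[-1.0, -0.0, 0.002], [-0.0, 1.0, 0.001], [-0.002, 0.001, -1.0]]
contact_force: [0.9, -1.0, -0.6]
finger_gap: 0.001
```

```bash
python3 - <<'E'
from h import *
from station import ctrl
c,w,m=ang("s4.npz");e=ctrl.capture("wrist");np.savez("w4.npz",**e);cv2.imwrite("pics/g.png",np.hstack([cv2.resize(c["color"][90:240,170:310,::-1],(373,400),interpolation=2),cv2.resize(e["color"][:,:,::-1],(427,320))[:320]] ) if 0 else np.vstack([cv2.resize(c["color"][90:240,150:350,::-1],(400,300),interpolation=2),cv2.resize(e["color"][:,:,::-1],(400,300))]))
E
```

```text
tcp [592.  -49.5 198.5] R,ang 64.0 -20.3 [0.6 0.5 1.3] 9.2167
```

View pics/g.png

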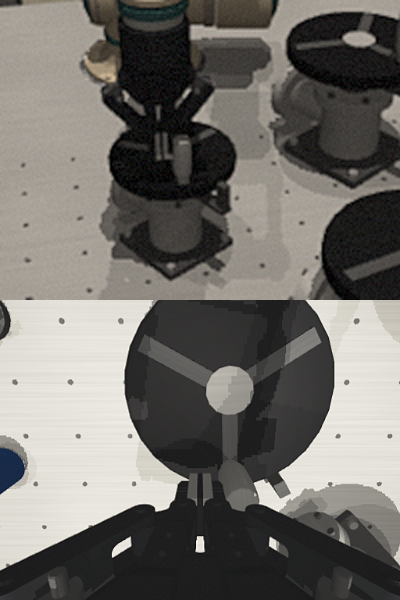

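The handle stands at about 3°, with the fingers behind it at −20°. Its y-face should finish with the TCP at y≈−22 (handle at y≈3). I'll push the last ~27 mm, back off, lift and look.

Call:
carry_out(rows="-0.001 0.0055 0 0 0 0 1; -0.001 0.0055 0 0 0 0 1; 0 0.0055 0 0 0 0 1; 0 0.0055 0 0 0 0 1; 0 0.0045 0 0 0 0 1; 0 0 0 0 0 0 1; 0 0 0 0 0 0 1")

```text
time: 9.85
tcp_pos: [593.3, -23.1, 198.3]
eef_rot: [[-1.0, -0.0, 0.0], [-0.0, 1.0, 0.002], [-0.0, 0.002, -1.0]]
contact_force: [0.3, 0.1, -0.2]
finger_gap: -0.0
```

Call:
carry_out(rows="0 -0.01 0 0 0 0 1; 0 -0.015 0 0 0 0 1; 0 0 -0.03 0 0 0 1; 0 0 -0.035 0 0 0 1; 0 0 -0.035 0 0 0 1; 0 0 -0.035 0 0 0 1; 0 0 -0.03 0 0 0 1; 0.025 -0.015 0 0 0 0 1; 0.03 0 0 0 0 0 1; 0 0 0 0 0 0 1; 0 0 0 0 0 0 1")

```text
time: 10.77
tcp_pos: [537.2, -65.4, 364.0]
eef_rot: [[-1.0, 0.002, 0.001], [0.002, 1.0, 0.0], [-0.001, 0.0, -1.0]]
contact_force: [0.4, -0.2, 0.8]
finger_gap: 0.001
```

```bash
python3 - <<'E'
from h import *
from station import ctrl
c,w,m=ang("s5.npz");e=ctrl.capture("wrist");np.savez("w5.npz",**e);d=ctrl.capture("side")
cv2.imwrite("pics/i.png",e["color"][:,:,::-1])
p,a=blob(e,286,159,20);h=onz(e,*p,151);W=cloud(e)
M=(np.hypot(W[...,0]-532,W[...,1]+27.3)<85)&(abs(W[...,2]-208)<5)
t=np.median(W[M],axis=0);v,u=np.nonzero(M);q=(u.mean(),v.mean());t2=onz(e,*q,208)
print(h,t,q,M.sum(),t2,[np.degrees(np.arctan2(*(k[:2]-h)[::-1])) for k in(t,t2)],np.hypot(*(t2-h)))
for n,f,o in(("scene",c,"scene0.npz"),("side",d,"side0.npz")):
    o=np.load(o)["color"].astype(int);k=f["color"].astype(int)
    for nm,mk in(("red",lambda i:(i[...,0]>110)&(i[...,1]<60)&(i[...,2]<80)),("blue",lambda i:(i[...,2]>90)&(i[...,0]<60)&(i[...,1]<90))):
        print(n,nm,[np.argwhere(mk(i)).mean(0).round(1) for i in(o,k)])
    r={"scene":[("mirror",160,215,105,145),("flange",265,300,205,245)],"side":[("mirror",280,330,258,290),("flange",213,235,308,336)]}[n]
    for nm,a,b,x,y in r: print(n,nm,"mean abs diff",abs(o-k)[a:b,x:y].mean().round(1))
E
```

```text
tcp [538.2 -65.3 363.7] R,ang 38.5 -80.7 [ 0.3 -0.1  0.1] 10.8167
[531.94555197 -27.50530523] [5.85152869e+02 3.55223110e-01 2.07133717e+02] (np.float64(319.6433333333333), np.float64(219.18333333333334)) 300 [5.84952978e+02 1.64804089e-01] [np.float64(27.637549340173823), np.float64(27.564756728769552)] 59.79483406426455
scene red [array([189.8, 408.6]), array([189. , 403.6])]
scene blue [array([242.9, 111.6]), array([242.4, 112.2])]
scene mirror mean abs diff 4.1
scene flange mean abs diff 3.9
side red [array([176. , 212.8]), array([176.5, 212.9])]
side blue [array([278.6, 345.1]), array([282.2, 346.2])]
side mirror mean abs diff 7.5
side flange mean abs diff 8.4
```

View pics/i.png

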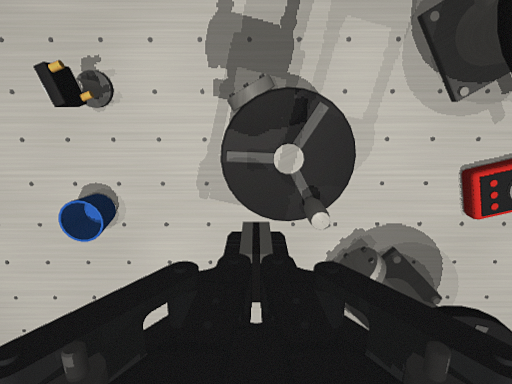

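The wheel picture matches the start: hub at (288,158), handle top at (320,220), about 2° short of a full turn against a tolerance of 8.6°. The arm is clear, so I'm handing in.

```bash
python3 -c "
from station import ctrl
print(ctrl.sign_off())"
```

```text
the job is handed in; nothing more can be done
None
```

I pushed the smallest valve's handle once round anticlockwise with the shut fingertips, then backed off, lifted clear and handed in at about 10.8 s. `sign_off` gave no verdict.

- **Wheel position:** the last wrist view puts the handle at 27.6°, against about 29.5° at the start. That is roughly 0.03 rad short of a full turn, well inside the 0.15 rad allowed.
- **Pushing force:** the wrist sensor read about 3–4 N at the ends of most moves during the push, as expected for this wheel. The contact force at the handle itself was not measured.
- **Wheel centre:** the scene and side cameras disagreed by about 7 mm. I used the close wrist view, which agreed with their average.
- **Bystanders:** the fingertips stayed above 180 mm, higher than any of them, and the cup and mirror look unmoved in the wrist view. The before-and-after comparison shows only small differences. The largest are about 5 px for the meter in the scene view and 4 px for the cup in the side view, which I put down to shadow or occlusion.

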